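# Put the pot on the warmer's heat disc and refit the press-to-start knob

## Task

First slide the small dark pot along the desk warmer from the cork disc onto the middle of the black heat disc, so that it stands wholly on it, without lifting or tipping it, and let go of it. Then pick up the loose control knob, turn it so that its flat-sided bore matches the D-shaped spindle on the warmer (knob pointer to the same side as the white line on the spindle's collar), push it fully onto the spindle and on down against its spring, clearly more than halfway to the stop, and finish while still holding the knob in the gripper and pressing it in. Leave the orange pot, the ink bottle and the tea candle where they are.

Things in the scene. Friction and masses are not known exactly. Their poses are not given: they have to be found in the camera images.
- warmer: Grey desk warmer, a flat fixed tray 120 (x) x 312 (y) x 20 mm high. Origin: centre of its underside, on the desk; y runs along its length. Its smooth top is 20 mm above the desk. The two discs lie on its length axis at y = +105 and y = 0 mm (either may be the heat disc), the spindle at y = -100 mm.
- heat_disc: The heat disc: a flat black disc with a red rim, 70 mm across, flush in the warmer's top (no step). Origin: its centre, on the warmer's top surface.
- rest_disc: The rest disc: a flat cork-brown disc, 70 mm across, flush in the warmer's top (no step). The small pot starts on it. Origin: its centre, on the warmer's top surface.
- small_pot: Small dark brown glazed pot, round, open at the top, 51 mm across, 34 mm high, about 90 g, loose. Origin: centre of its underside; z up. Can be gripped across its 51 mm body from above.
- knob: Loose black control knob, 40 g, bore down on the desk. Origin: centre of its underside; z up. Round skirt 39 mm across, 14 mm high, under a bar grip 37 mm long (x), 14 mm wide (y), 22 mm high; 36 mm high in all. Bore: D-shaped, 12 mm deep, 15.6 mm across, its flat 3.8 mm from the axis on the -x side. A white pointer line marks the -x end of the bar, the flat's side.
- knob_pointer (a point): Point on the knob's white pointer: on the -x end of its bar grip, 18.5 mm from the axis, 30 mm above the underside.
- spindle_top (a point): Centre of the top of the upright brass-coloured D-shaped spindle: 14 mm across, flat 3 mm from the axis on this frame's -x side, top edge chamfered 1.2 mm; z up. Unpressed, its top is 41 mm above the desk. With the knob fully on, the bore's roof rests on the spindle's top: the knob's origin is then 12 mm below this point. Loose fit (0.8 mm all round), needs no force.
- spindle_turn: Black collar round the spindle, 34 mm across, 2 mm high, on the warmer; the spindle stands 19 mm above it. Origin: centre of its underside. A white line on it points to the -x side, where the spindle's flat is. Collar and spindle stand at a different angle from start to start and turn together only very stiffly (0.5 N m): turn the knob to fit.
- spindle_press (a joint): How far the spindle is pressed down, m: 0 = out, 0.005 = stop. Sprung: it starts to give at about 2 N and reaches the stop at about 9 N; it springs back when let go.
- orange_pot: Bystander: orange glazed pot of hair ties, 68 mm across, 50 mm high, loose. Origin: centre of its underside.
- ink_bottle: Bystander: dark ink bottle, 43 mm across, 58 mm high, loose. Origin: centre of its underside.
- tea_candle: Bystander: tea candle in a white cup, 38 mm across, 17 mm high, loose. Origin: centre of its underside.
Not all that is in view belongs to the job. What is shaped like the small_pot but blue is not meant. What is shaped like the knob but purple is not meant.

How it is judged:
By the outcome, as a careful person would: the job done as asked, in the order asked, and still so for the second after the job is handed in, while the arm keeps its last pose, push and grip.
It also fails if it takes over 51 s, if anything falls off the work surface, if the arm or the gripper's body presses on something with over 40 N, if the wrist force passes 120 N, or if a joint passes its speed limit or range.

## Robot

A 7-joint arm with a two-finger parallel gripper is mounted at the origin on a cart in front of the work surface, level with it; the furniture and walls round the work are solid. World frame = base frame: x ahead of the robot, y to its left, z up, the work surface at z = 0. Lengths are in mm, angles in rad, forces in N, time in s.
With the tool pointing down it reaches from about 425 to 950 mm from the base axis. Payload 4.7 kg.
Tool frame: the origin (TCP) lies midway between the tips of the shut fingers; the grasp point (between the pads) lies 19 mm behind it; z points along the fingers, y is the line along which they close (so a half turn about z gives the same grasp; the last joint's range is limited). The gripper opens to 85 mm and grips with 20 to 120 N. Pads are 22 mm wide; open, the fingers measure 114 mm over their backs; the gripper's body (76 mm by 85 mm) begins 54 mm behind the grasp point. The pads swing forward as they close: fully open they stand 13 mm farther back than shut.
Start: joints at [1.075, 0.469, -0.049, 1.532, 0.024, 1.141, -0.082], TCP at [303.817, -602.78, 231.335] pointing down, gripper open.
Joint ranges: [-2.59, 2.59], [-0.33, 1.99], [-1.39, 1.29], [0.1, 2.45], [-1.04, 4.18], [0.21, 1.99], [-2.66, 2.66]. Speed limits (rad/s): [2.57, 2.57, 3.14, 3.14, 3.14, 3.14, 3.14].

## Interface

Orientations are given as a unit quaternion [x, y, z, w].
In Python, from plant import bot gives the robot as it stands.
- The arm moves only by the tool drive_tool, never from a script. Its argument "commands" is a list of rows, each an object of numbers: "ax", "ay", "az": the turn, a rotation vector about the tool's x, y, z in degrees; "tx", "ty", "tz": the shift along the tool's x, y, z in cm; "jaw": the opening, from 0 (shut) to 1 (fully open). A call has 1 to 10 rows; each row shifts and turns the commanded pose from where the row before left it, along the tool's axes as they then stand; what a row does not reach is not made up. A row lasts 1/8 s, in which the tool goes at most 62.5 mm and 10.7 degrees, less where a joint would pass 70% of its speed; a pose out of reach is approached as far as the arm can. A call with a gripper value outside its range is refused whole. The fingers move at their own pace and stop on an object; "newtons" is the grip in N (left out, the last holds). Time passes only in rows, so rows that do not move let the fingers close. It gives the time, the measured TCP pose, the force, the opening and the grip force at its end, in the units of the state.
- bot.state(): the state, without advancing time (a new reading comes with each control period).
- bot.grab_frame(name): name is "side" or "top" or "wrist"; returns the picture (400x640x3 uint8, blue, green, red); there is no depth.
- bot.camera_info(name): a dict with "vfov" (degrees; the focal length in pixels is half the picture's height over the tangent of half this angle, whatever the lens; pixels are square), "cx", "cy" (the principal point, pixels), "k1" (the pictures are not rectified: a ray, as slopes to the right and down, at radius r is drawn at 1 + k1 r^2 times it, then the intrinsics apply), "T" (4x4, takes a point from camera to world coordinates). Camera axes: x right, y down, z forward; pixel columns grow to the right and rows downward; lengths in mm; the calibration is good to about 2 mm. A picture is of the moment at which its call begins: read the wrist's pose just before it. camera_info takes no time and is no camera call; for the wrist camera it gives the pose at the moment of the call.
- bot.close_job(): hands the job in; it is judged then, once.
The state is a dict: "clock": time; "joints": joint angles; "dq": joint speeds; "tau": joint torques, N m; "tool_pos": TCP position; "tool_rot": TCP orientation; "wrist_force": force on the tool from outside, world axes, zero at the start; "ft_torque": the same for the moment, N m; "gripper_width": finger opening in mm; "gripper_force": force on a finger pad.
Only numpy, scipy, OpenCV 4.12 (cv2) and the standard library are available. Lean on these libraries where they do the work, as an engineer would, in place of code of your own. Each camera call takes 0.05 s, during which the arm holds its last target. There are 200 camera calls.

## Working session

There is one attempt and no reset: what is moved stays moved. The work goes in short steps, Python scripts to look and compute and a tool call to move; the robot and the scene stay as the last step left them, time stands still between calls to the robot, and variables do not carry over. Pictures are saved under pics/ and viewed, at most 10 in all, crops included, and the job is handed in when it is done.

Besides the shell and the picture viewer there is one more tool, called after ">>>" as name([rows], argument=value, ...), one row to a line, values as JSON. drive_tool: Moves the arm, as the interface text tells. Its arguments: {"type":"object","properties":{"commands":{"type":"array","items":{"type":"object","properties":{"ax":{"type":"number"},"ay":{"type":"number"},"az":{"type":"number"},"tx":{"type":"number"},"ty":{"type":"number"},"tz":{"type":"number"},"jaw":{"type":"number"}}}},"newtons":{"type":"number"}},"required":["commands"]}

```bash
mkdir -p pics; ls; python3 - <<'E'
from plant import bot
import cv2,numpy as np
s=bot.state();print({k:np.round(v,3).tolist() for k,v in s.items()})
for n in ("top","side"):
    c=bot.camera_info(n);print(n,c['vfov'],c['cx'],c['cy'],c['k1'],np.round(c['T'],3).tolist())
    cv2.imwrite(f'pics/{n}0.png',bot.grab_frame(n))
c=bot.camera_info("wrist");print(c)
E
```

```text
pics
{'clock': 0.0, 'joints': [1.075, 0.469, -0.049, 1.534, 0.024, 1.141, -0.082], 'dq': [0.0, -0.0, -0.0, -0.001, -0.001, -0.001, 0.001], 'tau': [-0.0, -51.031, -0.047, -23.772, 0.011, 0.008, 0.0], 'tool_pos': [303.522, -602.267, 230.263], 'tool_rot': [0.973, 0.231, -0.0, -0.001], 'wrist_force': [-0.199, 0.958, -0.212], 'ft_torque': [-0.004, 0.002, 0.022], 'gripper_force': 0.0, 'gripper_width': 85.378}
top 43.03020902521326 316.113288085208 196.75137623896975 -0.11469836260640576 [[0.026, -0.993, 0.111, 420.968], [-0.999, -0.028, -0.019, 22.172], [0.022, -0.111, -0.994, 1408.928], [0.0, 0.0, 0.0, 1.0]]
side 55.70943398380069 321.50076826050196 200.11840701541786 0.0092415235365748 [[0.999, -0.03, 0.017, 553.368], [-0.029, -0.473, 0.881, -974.523], [-0.018, -0.881, -0.473, 576.294], [0.0, 0.0, 0.0, 1.0]]
{'vfov': 63.901453934519, 'cx': 313.4959009714702, 'cy': 194.10860080379746, 'k1': -0.025440359685537064, 'T': array([[ 4.49834869e-01, -8.45439973e-01, -2.87888595e-01,
         3.78158048e+02],
       [-8.93110804e-01, -4.26291624e-01, -1.43626401e-01,
        -5.66625611e+02],
       [-1.29699637e-03,  3.21724578e-01, -9.46832411e-01,
         3.71440503e+02],
       [ 0.00000000e+00,  0.00000000e+00,  0.00000000e+00,
         1.00000000e+00]])}
```

View pics/top0.png

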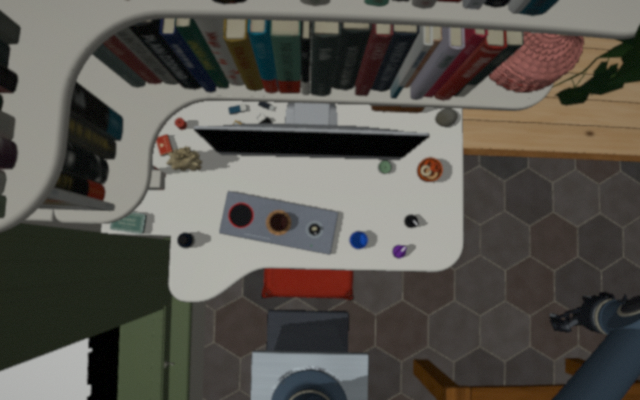

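View pics/side0.png

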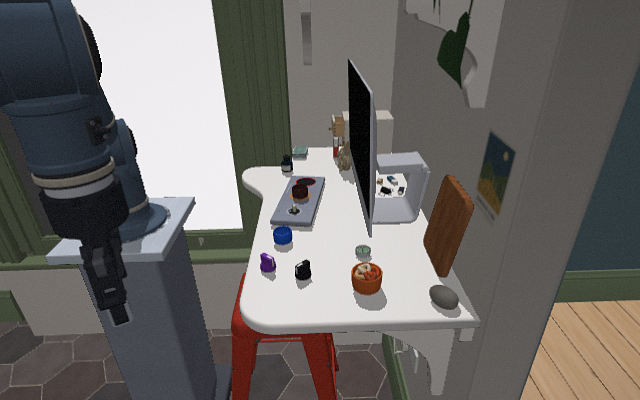

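Top view: the heat disc is at (241,215), the small dark pot on cork at (279,222), and the spindle at (315,229). The side view has the pot at (300,190), the spindle at (294,208) and the black knob at (303,270).

Possible mix-ups:
- **Pot:** dark brown pot at (279,222) against the blue pot at (360,240) and the ink bottle at (186,240). I choose the brown one on cork.
- **Knob:** black knob at (412,221) against the purple one at (400,251). I choose the black one.

Next I'll measure and make one close crop.

```bash
cat > h.py <<'E'
import numpy as np, cv2
from plant import bot
def ray(c,p):
    f=200/np.tan(np.radians(c['vfov']/2)); d=(np.array(p,float)-[c['cx'],c['cy']])/f
    u=d.copy()
    for _ in range(20): u=d/(1+c['k1']*(u@u))
    T=np.array(c['T']); v=T[:3,:3]@np.r_[u,1]; return T[:3,3],v/np.linalg.norm(v)
def onz(c,p,z):
    o,v=ray(c,p); return o+v*(z-o[2])/v[2]
def proj(c,P):
    f=200/np.tan(np.radians(c['vfov']/2)); T=np.array(c['T'])
    q=T[:3,:3].T@(np.array(P,float)-T[:3,3]); u=q[:2]/q[2]; u=u*(1+c['k1']*(u@u)); return u*f+[c['cx'],c['cy']]
def tri(*cp):
    A=np.zeros((3,3));b=np.zeros(3)
    for c,p in cp:
        o,v=ray(c,p);M=np.eye(3)-np.outer(v,v);A+=M;b+=M@o
    return np.linalg.solve(A,b)
E
python3 - <<'E'
from h import *
t,s=bot.camera_info('top'),bot.camera_info('side')
for n,a,b in (('pot',(279,222),(300,190)),('spin',(315,229),(294,208)),('knob',(412,221),(303,268)),('heat',(241,215),(305,182))):
    print(n,tri((t,a),(s,b)).round(1), onz(t,a,20).round(1),onz(s,b,20).round(1))
for n,a in (('purple',(400,251)),('blue',(360,240)),('ink',(186,240)),('orange',(429,169)),('green',(386,167))): print(n,onz(t,a,20).round(1))
for i,a in enumerate([(228,192),(342,212),(334,253),(220,234)]): print(onz(t,a,20).round(1))
a=cv2.imread('pics/top0.png');b=cv2.imread('pics/side0.png')
A=cv2.resize(a[180:265,210:430],None,fx=3.6,fy=3.6,interpolation=3)
B=cv2.resize(b[165:290,245:335],None,fx=2.3,fy=2.3,interpolation=3)
C=np.zeros((600,800,3),np.uint8);C[:A.shape[0],:A.shape[1]]=A[:, :800];C[310:310+B.shape[0],:B.shape[1]]=B[:290]
B2=cv2.resize(b[250:285,255:320],None,fx=7,fy=7,interpolation=3);C[310:310+B2.shape[0],300:300+B2.shape[1]]=B2
cv2.imwrite('pics/crop.png',C)
E
```

```text
pot [504.9  94.1  40.2] [504.2  95.   20. ] [505.1 134.8  20. ]
spin [489.   -3.7  30.7] [487.7  -4.1  20. ] [489.6  15.7  20. ]
knob [ 518.6 -271.4   20.2] [ 516.7 -271.6   20. ] [ 520.6 -270.9   20. ]
heat [520.7 200.2  17.3] [520.4 199.8  20. ] [521.  194.5  20. ]
purple [ 433.4 -238.9   20. ]
blue [ 460.9 -128.1   20. ]
ink [447.4 348.1  20. ]
orange [ 663.8 -319.2   20. ]
green [ 665.6 -197.6   20. ]
[582.9 238.4  20. ]
[536.4 -77.1  20. ]
[423.6 -57.6  20. ]
[466.7 255.3  20. ]
```

View pics/crop.png

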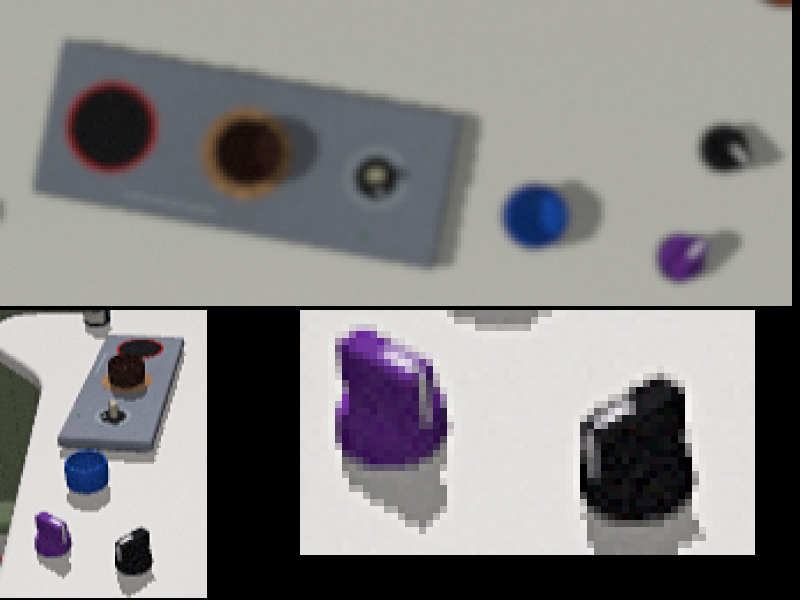

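The crop confirms both choices: brown pot on the cork disc, black knob with its white end toward the lower right in the top view. The warmer's long axis is along about (0.158, 0.987). I'll turn the tool so that it closes across the warmer and go above the pot.

>>> drive_tool([
  {"az": -9},
  {"az": -9},
  {"az": -9},
  {"az": -9,"tx": 2},
  {"az": -9,"tx": 3},
  {"az": -9.2,"tx": 4},
  {"tx": 6,"ty": 0.7},
  {"tx": 6,"ty": 0.7},
  {"tx": 6,"ty": 0.7},
  {"tx": 6,"ty": 0.7},
])

```text
schema error: expected keys ax, ay, az, tx, ty, tz, jaw
```

>>> drive_tool([
  {"tx": 6,"ty": 0.7},
  {"tx": 6,"ty": 0.7},
  {"tx": 6,"ty": 0.7},
  {"tx": 6,"ty": 0.7},
  {"tx": 6,"ty": 0.7},
  {"tx": 5,"ty": 0.7},
  {},
])

```text
schema error: expected keys ax, ay, az, tx, ty, tz, jaw
```

```bash
python3 - <<'E'
from h import *
s=bot.state();print(s['clock'],s['tool_pos'],s['tool_rot'])
c=bot.camera_info('wrist');np.save('c1.npy',c,allow_pickle=True);im=bot.grab_frame('wrist');cv2.imwrite('pics/w1.png',im)
E
```

```text
0.1 [ 303.54689715 -602.29072614  230.36077258] [ 9.72876535e-01  2.31323183e-01 -2.53758857e-04 -8.76092994e-04]
```

View pics/w1.png

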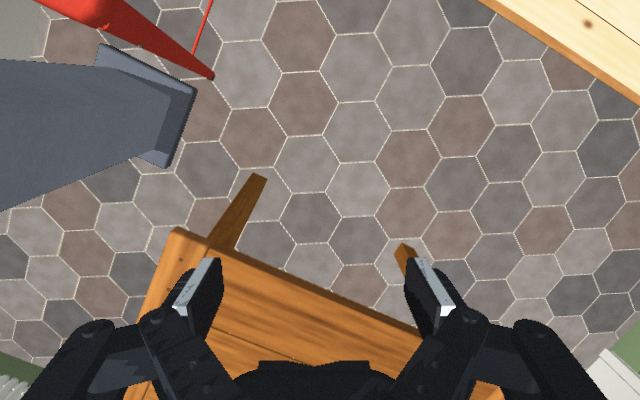

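The moves were refused because every row needs all seven keys. The wrist view shows only floor and a stool below the start pose. I'll resend the moves.

>>> drive_tool([
  {"ax": 0,"ay": 0,"az": -9,"tx": 0,"ty": 0,"tz": 0,"jaw": 1},
  {"ax": 0,"ay": 0,"az": -9,"tx": 0,"ty": 0,"tz": 0,"jaw": 1},
  {"ax": 0,"ay": 0,"az": -9,"tx": 0,"ty": 0,"tz": 0,"jaw": 1},
  {"ax": 0,"ay": 0,"az": -9,"tx": 2,"ty": 0,"tz": 0,"jaw": 1},
  {"ax": 0,"ay": 0,"az": -9,"tx": 3,"ty": 0,"tz": 0,"jaw": 1},
  {"ax": 0,"ay": 0,"az": -9.2,"tx": 4,"ty": 0,"tz": 0,"jaw": 1},
  {"ax": 0,"ay": 0,"az": 0,"tx": 6,"ty": 0.7,"tz": 0,"jaw": 1},
  {"ax": 0,"ay": 0,"az": 0,"tx": 6,"ty": 0.7,"tz": 0,"jaw": 1},
  {"ax": 0,"ay": 0,"az": 0,"tx": 6,"ty": 0.7,"tz": 0,"jaw": 1},
  {"ax": 0,"ay": 0,"az": 0,"tx": 6,"ty": 0.7,"tz": 0,"jaw": 1},
])

```text
clock: 1.4
tool_pos: [407.5, -287.4, 231.3]
tool_rot: [0.761, 0.649, 0.0, 0.0]
wrist_force: [0.7, 0.2, -0.6]
gripper_width: 85.5
gripper_force: 0.0
```

>>> drive_tool([
  {"ax": 0,"ay": 0,"az": 0,"tx": 6,"ty": 0.5,"tz": 0,"jaw": 1},
  {"ax": 0,"ay": 0,"az": 0,"tx": 6,"ty": 0.5,"tz": 0,"jaw": 1},
  {"ax": 0,"ay": 0,"az": 0,"tx": 6,"ty": 0.5,"tz": 0,"jaw": 1},
  {"ax": 0,"ay": 0,"az": 0,"tx": 6,"ty": 0.5,"tz": 0,"jaw": 1},
  {"ax": 0,"ay": 0,"az": 0,"tx": 6,"ty": 0.5,"tz": 0,"jaw": 1},
  {"ax": 0,"ay": 0,"az": 0,"tx": 6,"ty": 0.5,"tz": 0,"jaw": 1},
  {"ax": 0,"ay": 0,"az": 0,"tx": 2,"ty": 0.2,"tz": 0,"jaw": 1},
  {"ax": 0,"ay": 0,"az": 0,"tx": 0,"ty": 0,"tz": 0,"jaw": 1},
  {"ax": 0,"ay": 0,"az": 0,"tx": 0,"ty": 0,"tz": 0,"jaw": 1},
])

```text
clock: 2.52
tool_pos: [498.5, 79.2, 231.0]
tool_rot: [0.761, 0.648, -0.001, 0.0]
wrist_force: [0.0, -0.5, -0.0]
gripper_width: 85.2
gripper_force: 0.0
```

```bash
python3 - <<'E'
from h import *
s=bot.state();print(s['clock'],s['tool_pos'],s['tool_rot'])
c=bot.camera_info('wrist');np.save('c1.npy',c,allow_pickle=True);im=bot.grab_frame('wrist');cv2.imwrite('pics/w2.png',im)
E
```

```text
2.525 [498.46499295  79.227574   230.95044772] [ 7.61324514e-01  6.48370662e-01 -6.66648945e-04  1.56480681e-04]
```

View pics/w2.png

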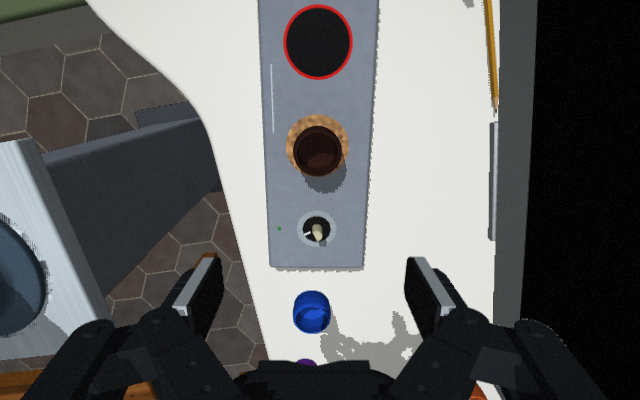

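The wrist view shows the heat disc at (318,42), the pot rim at about (318,150), and the spindle collar at (316,229) with its white line toward the lower left. The knob is hidden. I'll refine these by fitting.

```bash
python3 - <<'E'
from h import *
c=np.load('c1.npy',allow_pickle=True).item();im=cv2.imread('pics/w2.png').astype(int)
B,G,R=im[...,0],im[...,1],im[...,2]
def world(mask,z):
    ys,xs=np.nonzero(mask);P=np.array([onz(c,(x,y),z) for x,y in zip(xs,ys)]);return P
def circ(P):
    A=np.c_[P[:,:2],np.ones(len(P))];s=np.linalg.lstsq(A,(P[:,:2]**2).sum(1),rcond=None)[0];cc=s[:2]/2;return cc,np.sqrt(s[2]+cc@cc)
m=(R>120)&(G<70)&(B<70);m[100:]=0;print('heat',circ(world(m,20)))
# cork mask
m=(R>130)&(R-B>50)&(G>80);m[:100]=0;m[200:]=0;m[:,:270]=0;m[:,370:]=0;P=world(m,20);print('cork n',len(P))
h=cv2.convexHull(np.argwhere(m)[:,::-1].astype(np.int32))[:,0];
hp=np.array([onz(c,p,20) for p in h if p[1]<160]);print('cork',circ(hp))
# pot dark region
m=((R<75)&(R-B>5)).astype(np.uint8);m[:115]=0;m[185:]=0;m[:,:285]=0;m[:,355:]=0
n,l,st,ce=cv2.connectedComponentsWithStats(m);i=1+st[1:,4].argmax();print(st[i],ce[i])
e=cv2.fitEllipse(cv2.findContours((l==i).astype(np.uint8),0,1)[0][0]);print(e)
for z in (20,37,54):print(z,onz(c,e[0],z))
# collar dark & spindle
m=((R<60)&(G<60)).astype(np.uint8);m[:212]=0;m[246:]=0;m[:,:298]=0;m[:,:]*=1;m[:,336:]=0
hull=cv2.convexHull(np.argwhere(m>0)[:,::-1].astype(np.int32));e=cv2.fitEllipse(hull);print('collar',e,onz(c,e[0],22))
o=im[110:260,270:370].astype(np.uint8);o=np.hstack([cv2.resize(o[:90],None,fx=4,fy=4,interpolation=2),cv2.resize(o[95:140,25:75],(400,360),interpolation=2)])
cv2.imwrite('pics/w2c.png',o)
E
```

```text
heat (array([522.64133323, 198.84805777]), np.float64(33.240342878253735))
cork n 972
cork (array([505.50779295,  95.62079885]), np.float64(34.40245766293945))
[ 293  126   49   51 1919] [317.05367379 151.05158937]
((317.0467224121094, 151.0566864013672), (47.3477897644043, 49.927337646484375), 173.35879516601562)
20 [504.99924036  90.25726798  20.        ]
37 [505.33246529  93.62875861  37.        ]
54 [505.66569023  97.00024924  54.        ]
collar ((316.2674560546875, 228.74061584472656), (24.582189559936523, 27.211992263793945), 88.31707763671875) [489.44919205  -2.1057652   22.        ]
```

View pics/w2c.png

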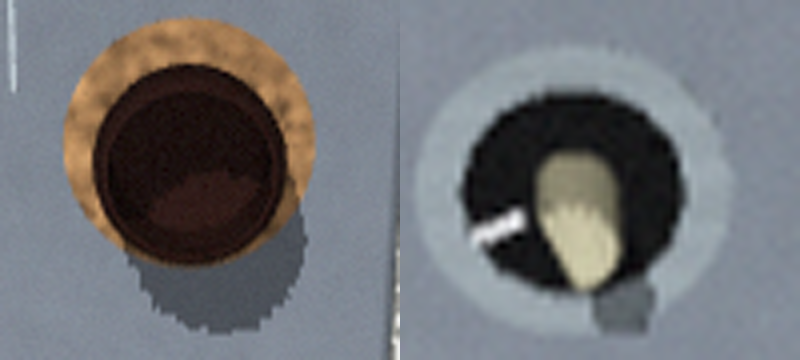

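>>> drive_tool([
  {"ax": 0,"ay": 0,"az": 0,"tx": 1.7,"ty": 0.43,"tz": 3,"jaw": 1},
  {"ax": 0,"ay": 0,"az": 0,"tx": 0,"ty": 0,"tz": 5,"jaw": 1},
  {"ax": 0,"ay": 0,"az": 0,"tx": 0,"ty": 0,"tz": 5,"jaw": 1},
  {"ax": 0,"ay": 0,"az": 0,"tx": 0,"ty": 0,"tz": 4,"jaw": 1},
  {"ax": 0,"ay": 0,"az": 0,"tx": 0,"ty": 0,"tz": 2.5,"jaw": 1},
  {"ax": 0,"ay": 0,"az": 0,"tx": 0,"ty": 0,"tz": 0.5,"jaw": 1},
  {"ax": 0,"ay": 0,"az": 0,"tx": 0,"ty": 0,"tz": 0,"jaw": 1},
])

```text
clock: 3.45
tool_pos: [506.1, 96.2, 31.8]
tool_rot: [0.761, 0.649, 0.0, 0.0]
wrist_force: [0.6, -0.4, -0.0]
gripper_width: 85.4
gripper_force: 0.0
```

```bash
python3 - <<'E'
from h import *
c=np.load('c1.npy',allow_pickle=True).item()
a,b=onz(c,(310.2,232.2),22),onz(c,(304.4,235),22);d=b-a;print(a,b,np.degrees(np.arctan2(d[1],d[0])))
d=(a+b)/2-np.array([489.4,-2.1,22]);print(d,np.degrees(np.arctan2(d[1],d[0])))
print(bot.state()['tool_pos'])
E
```

```text
[481.52958742  -5.45155795  22.        ] [474.01495113  -8.00825764  22.        ] -161.21018935814715
[-11.62773072  -4.62990779   0.        ] -158.2886356851337
[506.11634449  96.20962228  31.81358655]
```

>>> drive_tool([
  {"ax": 0,"ay": 0,"az": 0,"tx": 0,"ty": 0,"tz": 0.4,"jaw": 1},
  {"ax": 0,"ay": 0,"az": 0,"tx": 0,"ty": 0,"tz": 0,"jaw": 0.65},
  {"ax": 0,"ay": 0,"az": 0,"tx": 0,"ty": 0,"tz": 0,"jaw": 0.5},
  {"ax": 0,"ay": 0,"az": 0,"tx": 0,"ty": 0,"tz": 0,"jaw": 0.5},
  {"ax": 0,"ay": 0,"az": 0,"tx": 0,"ty": 0,"tz": 0,"jaw": 0.5},
  {"ax": 0,"ay": 0,"az": 0,"tx": 0,"ty": 0,"tz": 0,"jaw": 0.5},
], newtons=20)

```text
clock: 4.2
tool_pos: [506.0, 97.0, 28.0]
tool_rot: [0.761, 0.649, 0.0, 0.0]
wrist_force: [-2.3, -0.8, 5.7]
gripper_width: 49.3
gripper_force: 20.6
```

>>> drive_tool([
  {"ax": 0,"ay": 0,"az": 0,"tx": 0.6,"ty": 0,"tz": 0,"jaw": 0.5},
  {"ax": 0,"ay": 0,"az": 0,"tx": 1.2,"ty": 0,"tz": 0,"jaw": 0.5},
  {"ax": 0,"ay": 0,"az": 0,"tx": 1.2,"ty": 0,"tz": 0,"jaw": 0.5},
  {"ax": 0,"ay": 0,"az": 0,"tx": 1.2,"ty": 0,"tz": 0,"jaw": 0.5},
  {"ax": 0,"ay": 0,"az": 0,"tx": 1.2,"ty": 0,"tz": 0,"jaw": 0.5},
  {"ax": 0,"ay": 0,"az": 0,"tx": 1.2,"ty": 0,"tz": 0,"jaw": 0.5},
  {"ax": 0,"ay": 0,"az": 0,"tx": 1.2,"ty": 0,"tz": 0,"jaw": 0.5},
  {"ax": 0,"ay": 0,"az": 0,"tx": 1.2,"ty": 0,"tz": 0,"jaw": 0.5},
  {"ax": 0,"ay": 0,"az": 0,"tx": 1.0,"ty": 0,"tz": 0,"jaw": 0.5},
  {"ax": 0,"ay": 0,"az": 0,"tx": 0.4,"ty": 0,"tz": 0,"jaw": 0.5},
])

```text
clock: 5.45
tool_pos: [522.6, 199.0, 27.9]
tool_rot: [0.761, 0.649, -0.0, 0.001]
wrist_force: [-0.6, -5.8, 9.2]
gripper_width: 49.4
gripper_force: 21.1
```

```bash
python3 - <<'E'
from h import *
s=bot.state();print(s['tool_pos'],s['wrist_force'],s['gripper_width'],s['gripper_force'])
E
```

```text
[522.60035244 198.96456635  27.94110345] [-0.62797032 -5.75969694  9.22636396] 49.40795399481366 21.072237743314872
```

>>> drive_tool([
  {"ax": 0,"ay": 0,"az": 0,"tx": 0,"ty": 0,"tz": 0,"jaw": 0.65},
  {"ax": 0,"ay": 0,"az": 0,"tx": 0,"ty": 0,"tz": 0,"jaw": 1},
  {"ax": 0,"ay": 0,"az": 0,"tx": 0,"ty": 0,"tz": 0,"jaw": 1},
  {"ax": 0,"ay": 0,"az": 0,"tx": 0,"ty": 0,"tz": -4,"jaw": 1},
  {"ax": 0,"ay": 0,"az": 0,"tx": 0,"ty": 0,"tz": -5,"jaw": 1},
  {"ax": 0,"ay": 0,"az": 0,"tx": -3,"ty": 0,"tz": -3,"jaw": 1},
  {"ax": 0,"ay": 0,"az": 0,"tx": -6,"ty": 0,"tz": 0,"jaw": 1},
  {"ax": 0,"ay": 0,"az": 0,"tx": -6,"ty": 0,"tz": 0,"jaw": 1},
  {"ax": 0,"ay": 0,"az": 0,"tx": 0,"ty": 0,"tz": 0,"jaw": 1},
  {"ax": 0,"ay": 0,"az": 0,"tx": 0,"ty": 0,"tz": 0,"jaw": 1},
])

```text
clock: 6.7
tool_pos: [498.5, 51.8, 147.4]
tool_rot: [0.761, 0.649, 0.0, -0.0]
wrist_force: [0.1, -0.1, 0.7]
gripper_width: 85.6
gripper_force: 0.0
```

```bash
python3 - <<'E'
from h import *
s=bot.state();print(s['tool_pos'],s['wrist_force'],s['gripper_width'],s['gripper_force'])
c=bot.camera_info('wrist');np.save('c2.npy',c,allow_pickle=True);im=bot.grab_frame('wrist');cv2.imwrite('pics/w3.png',im)
for n,P in dict(heat=(522.6,198.8,20),cork=(505.5,95.6,20),spt=(489.3,-2.5,41),col=(489.3,-2.5,22)).items():print(n,proj(c,P))
E
```

```text
[498.47781414  51.81567724 147.42034456] [ 0.05468779 -0.12968766  0.74196512] 85.56551987280318 0.0
heat [313.1855299  -10.80211677]
cork [312.52732392 132.52900551]
spt [312.05125393 251.31861699]
col [312.09511168 241.24303674]
```

View pics/w3.png

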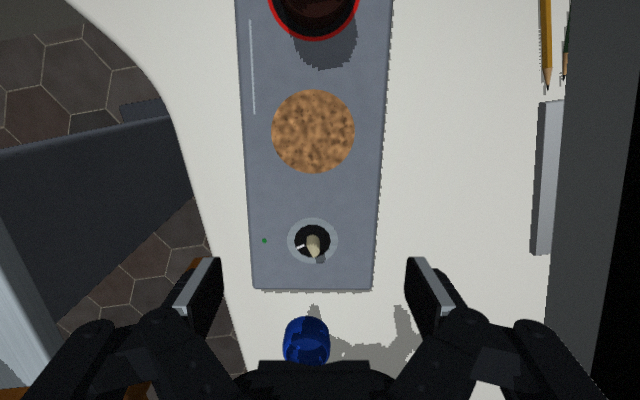

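The pot stands inside the red rim at the top of the frame (315,5). The spindle is at (313,241) and the cork is free. I'll get spindle numbers from this view together with the earlier one.

```bash
python3 - <<'E'
from h import *
out=[]
for f,cf,(x0,x1,y0,y1) in (('w2','c1',(298,336,212,250)),('w3','c2',(290,335,220,266))):
    c=np.load(cf+'.npy',allow_pickle=True).item();im=cv2.imread(f'pics/{f}.png')[y0:y1,x0:x1].astype(int)
    B,G,R=im[...,0],im[...,1],im[...,2]
    dark=(R<50);hull=cv2.convexHull(np.argwhere(dark)[:,::-1].astype(np.int32));e=cv2.fitEllipse(hull)
    ctr=np.array(e[0])+[x0,y0];print(f,'collar',ctr,e[1],onz(c,ctr,22))
    br=((R-B)>15)&(R>90);ys,xs=np.nonzero(br);print('brass bbox',xs.min()+x0,xs.max()+x0,ys.min()+y0,ys.max()+y0)
    lit=br&(R>160);ys,xs=np.nonzero(lit);tc=np.array([(xs.min()+xs.max())/2+x0,ys.mean()+y0]);print('lit',len(xs),tc,onz(c,tc,41))
    w=(np.abs(R-B)<25)&(R>195);n,l,st,ce=cv2.connectedComponentsWithStats(w.astype(np.uint8))
    i=1+st[1:,4].argmax();ys,xs=np.nonzero(l==i);P=np.array([onz(c,(x+x0,y+y0),22)[:2] for x,y in zip(xs,ys)])
    m=P.mean(0);d=np.linalg.svd(P-m)[2][0];d=d*np.sign(d@(m-onz(c,ctr,22)[:2]))
    r=m-onz(c,ctr,22)[:2]
    print('line',len(P),m,np.degrees(np.arctan2(d[1],d[0])),'radial',np.degrees(np.arctan2(r[1],r[0])),np.hypot(*r))
    out.append((c,tc))
    big=cv2.resize(im.astype(np.uint8),(400,400),interpolation=2);cv2.imwrite(f'pics/{f}s.png',big)
print('spindle tri',tri(*out))
im=np.hstack([cv2.imread('pics/w2s.png'),cv2.imread('pics/w3s.png')]);cv2.imwrite('pics/sp.png',im)
E
```

```text
w2 collar [316.28051949 228.5810318 ] (24.30009651184082, 26.810333251953125) [489.49752949  -1.90092314  22.        ]
brass bbox 312 322 224 240
lit 64 [317.       234.734375] [490.31648119  -0.85161503  41.        ]
line 9 [477.39594743  -6.00818388] -166.2321095235007 radial -161.25285649620565 12.77958838327418
w3 collar [312.02716446 240.50293922] (32.29778289794922, 35.18079376220703) [489.35939024  -1.73847527  22.        ]
brass bbox 307 319 235 257
lit 71 [313.         250.08450704] [490.30510794  -1.44022023  41.        ]
line 7 [477.38382814  -5.72118512] -165.0836844006104 radial -161.60443460621042 12.620462166659092
spindle tri [491.01405256   3.62493136  50.29119199]
```

View pics/sp.png

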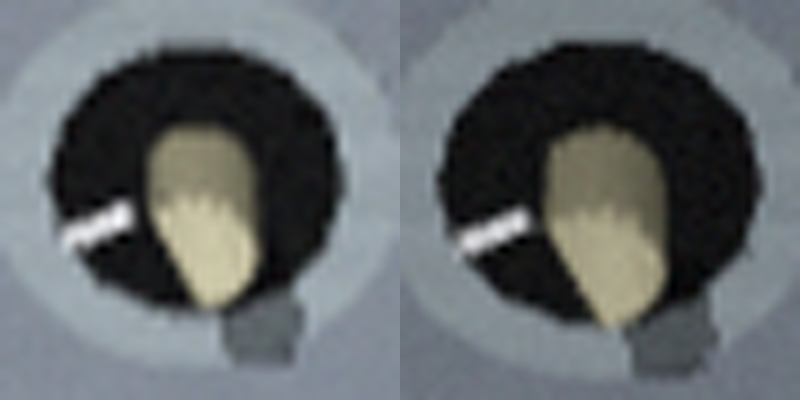

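>>> drive_tool([
  {"ax": 0,"ay": 0,"az": 0,"tx": -5.3,"ty": 1.2,"tz": 0,"jaw": 0.7},
  {"ax": 0,"ay": 0,"az": 0,"tx": -5.3,"ty": 1.2,"tz": 0,"jaw": 0.7},
  {"ax": 0,"ay": 0,"az": 0,"tx": -5.3,"ty": 1.2,"tz": 0,"jaw": 0.7},
  {"ax": 0,"ay": 0,"az": 0,"tx": -5.3,"ty": 1.2,"tz": 0,"jaw": 0.7},
  {"ax": 0,"ay": 0,"az": 0,"tx": -5.3,"ty": 1.2,"tz": 0,"jaw": 0.7},
  {"ax": 0,"ay": 0,"az": 0,"tx": -5.1,"ty": 1.1,"tz": 0,"jaw": 0.7},
  {"ax": 0,"ay": 0,"az": 8.7,"tx": 0,"ty": 0,"tz": 0,"jaw": 0.7},
  {"ax": 0,"ay": 0,"az": 8.7,"tx": 0,"ty": 0,"tz": 0,"jaw": 0.7},
  {"ax": 0,"ay": 0,"az": 8.7,"tx": 0,"ty": 0,"tz": 0,"jaw": 0.7},
  {"ax": 0,"ay": 0,"az": 0,"tx": 0,"ty": 0,"tz": 0,"jaw": 0.7},
])

```text
clock: 8.0
tool_pos: [520.1, -269.8, 147.2]
tool_rot: [0.886, 0.463, 0.0, -0.0]
wrist_force: [0.8, 0.2, -0.1]
gripper_width: 59.8
gripper_force: 0.0
```

```bash
python3 - <<'E'
from h import *
c1=np.load('c1.npy',allow_pickle=True).item();c2=np.load('c2.npy',allow_pickle=True).item()
print('spindle tip',tri((c1,(317.7,241)),(c2,(313.6,257.2))))
s=bot.state();print(s['clock'],s['tool_pos'],s['tool_rot'])
c=bot.camera_info('wrist');np.save('c3.npy',c,allow_pickle=True);im=bot.grab_frame('wrist');cv2.imwrite('pics/w4.png',im)
x,y=proj(c,(518,-271,20)).astype(int);print(x,y)
t=bot.grab_frame('top');cv2.imwrite('pics/top1.png',t)
a=cv2.resize(im[max(y-70,0):y+70,max(x-70,0):x+70],(560,560),interpolation=2)
b=cv2.resize(t[190:250,220:280],(240,240),interpolation=2)
o=np.zeros((560,800,3),np.uint8);o[:,:560]=a;o[:240,560:]=b;cv2.imwrite('pics/k.png',o)
print('crop origin',x-70,y-70)
E
```

```text
spindle tip [489.40969287 -11.29517528  36.08340145]
8.0 [ 520.10058622 -269.77026902  147.19702264] [ 8.86428798e-01  4.62864892e-01  2.48656650e-04 -1.24321178e-04]
310 186
crop origin 240 116
```

View pics/k.png

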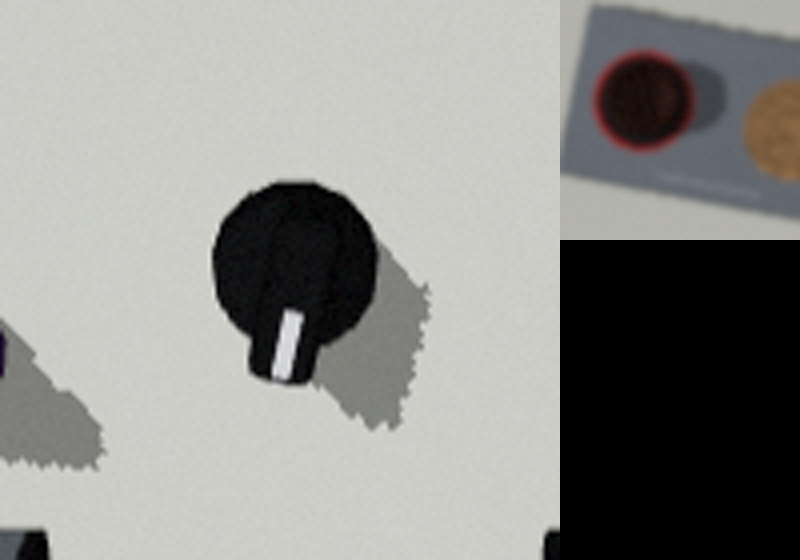

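```bash
python3 - <<'E'
from h import *
c=np.load('c3.npy',allow_pickle=True).item();im=cv2.imread('pics/w4.png').astype(int)
x0,y0=240,116;C=im[y0:y0+140,x0:x0+140]
w=(C.min(2)>120);w[:70]=0;w[:,:60]=0;w[100:]=0;w[:,80:]=0
m=(C.max(2)<60).astype(np.uint8);n,l,st,ce=cv2.connectedComponentsWithStats(m);i=l[65,72];print(st[i])
blk=(l==i)
# white line enclosed by the black blob
hull=cv2.convexHull(np.argwhere(blk)[:,::-1].astype(np.int32));hm=cv2.fillConvexPoly(np.zeros(m.shape,np.uint8),hull,1)
w=((C.min(2)>100)&(hm>0)).astype(np.uint8);n,l2,st2,_=cv2.connectedComponentsWithStats(w)
j=l2[86,71];ys,xs=np.nonzero(l2==j);P=np.array([onz(c,(x+x0,y+y0),36)[:2] for x,y in zip(xs,ys)])
mm=P.mean(0);d=np.linalg.svd(P-mm)[2][0]
d*=np.sign(-d[1]);s=(P-mm)@d;print('line',len(P),mm,'ang',np.degrees(np.arctan2(d[1],d[0])),'ext',s.min(),s.max(),'end',mm+d*s.max(),'axis est',mm+d*(s.max()-18.5))
ys,xs=np.nonzero(blk);k=ys<75
ct=cv2.findContours(blk.astype(np.uint8),0,1)[0][0][:,0];ct=ct[ct[:,1]<80]
for z in (0,7,14):
    Q=np.array([onz(c,p+[x0,y0],z)[:2] for p in ct]);A=np.c_[Q,np.ones(len(Q))];r=np.linalg.lstsq(A,(Q**2).sum(1),rcond=None)[0];print(z,r[:2]/2,np.sqrt(r[2]+(r[:2]/2)@(r[:2]/2)))
# height: match bar end seen in side/top vs wrist
t=bot.camera_info('top');s=bot.camera_info('side');print(proj(s,[*(mm+d*s0),36]) if (s0:=0) else proj(s,[*mm,36]),proj(t,[*mm,36]))
E
```

```text
[  53   46   41   50 1392]
line 85 [ 513.58077202 -278.10224438] ang -137.05862209670386 ext -7.580039802308946 7.778522834865436 end [ 507.88649579 -283.40136088] axis est [ 521.42944122 -270.79824106]
0 [ 519.6765547  -272.42581854] 18.2064458414778
7 [ 520.84343773 -270.74206621] 17.76444010321336
14 [ 522.01032076 -269.05831389] 17.322434364935894
[299.62021856 264.51951435] [415.56248851 221.82848974]
```

>>> drive_tool([
  {"ax": 0,"ay": 0,"az": 0,"tx": -0.04,"ty": 0.14,"tz": 2,"jaw": 0.6},
  {"ax": 0,"ay": 0,"az": 6.1,"tx": 0,"ty": 0,"tz": 4,"jaw": 0.6},
  {"ax": 0,"ay": 0,"az": 6.1,"tx": 0,"ty": 0,"tz": 4,"jaw": 0.6},
  {"ax": 0,"ay": 0,"az": 0,"tx": 0,"ty": 0,"tz": 2,"jaw": 0.6},
  {"ax": 0,"ay": 0,"az": 0,"tx": 0,"ty": 0,"tz": 0.8,"jaw": 0.6},
  {"ax": 0,"ay": 0,"az": 0,"tx": 0,"ty": 0,"tz": 0,"jaw": 0.6},
  {"ax": 0,"ay": 0,"az": 0,"tx": 0,"ty": 0,"tz": 0,"jaw": 0.6},
])

```text
clock: 8.98
tool_pos: [520.7, -273.3, 20.7]
tool_rot: [0.931, 0.364, 0.001, 0.001]
wrist_force: [0.2, 0.1, -0.0]
gripper_width: 51.1
gripper_force: 0.0
```

>>> drive_tool([
  {"ax": 0,"ay": 0,"az": 0,"tx": 0.19,"ty": -0.16,"tz": 0.3,"jaw": 0.6},
  {"ax": 0,"ay": 0,"az": 0,"tx": 0,"ty": 0,"tz": 0,"jaw": 0.4},
  {"ax": 0,"ay": 0,"az": 0,"tx": 0,"ty": 0,"tz": 0,"jaw": 0.25},
  {"ax": 0,"ay": 0,"az": 0,"tx": 0,"ty": 0,"tz": 0,"jaw": 0.1},
  {"ax": 0,"ay": 0,"az": 0,"tx": 0,"ty": 0,"tz": 0,"jaw": 0.1},
  {"ax": 0,"ay": 0,"az": 0,"tx": 0,"ty": 0,"tz": 0,"jaw": 0.1},
  {"ax": 0,"ay": 0,"az": 0,"tx": 0,"ty": 0,"tz": 0,"jaw": 0.1},
], newtons=40)

```text
clock: 9.85
tool_pos: [520.3, -270.5, 16.6]
tool_rot: [0.932, 0.364, 0.0, 0.0]
wrist_force: [-0.5, -0.2, 3.6]
gripper_width: 13.1
gripper_force: 39.9
```

>>> drive_tool([
  {"ax": 0,"ay": 0,"az": 0,"tx": 0,"ty": 0,"tz": -3,"jaw": 0.1},
  {"ax": 0,"ay": 0,"az": 0,"tx": 0,"ty": 0,"tz": -5,"jaw": 0.1},
  {"ax": 0,"ay": 0,"az": 0,"tx": 3.2,"ty": -4.4,"tz": 0,"jaw": 0.1},
  {"ax": 0,"ay": 0,"az": 0,"tx": 3.2,"ty": -4.4,"tz": 0,"jaw": 0.1},
  {"ax": 0,"ay": 0,"az": 0,"tx": 3.2,"ty": -4.4,"tz": 0,"jaw": 0.1},
  {"ax": 0,"ay": 0,"az": 0,"tx": 3.2,"ty": -4.4,"tz": 0,"jaw": 0.1},
  {"ax": 0,"ay": 0,"az": 0,"tx": 3.1,"ty": -4.2,"tz": 0,"jaw": 0.1},
  {"ax": 0,"ay": 0,"az": 8.2,"tx": 0,"ty": 0,"tz": 0,"jaw": 0.1},
  {"ax": 0,"ay": 0,"az": 8.2,"tx": 0,"ty": 0,"tz": 0,"jaw": 0.1},
  {"ax": 0,"ay": 0,"az": 8.2,"tx": 0,"ty": 0,"tz": 0,"jaw": 0.1},
])

```text
clock: 11.1
tool_pos: [488.8, -2.2, 95.9]
tool_rot: [0.988, 0.155, -0.0, -0.0]
wrist_force: [-0.7, 0.4, -0.3]
gripper_width: 13.0
gripper_force: 39.5
```

>>> drive_tool([
  {"ax": 0,"ay": 0,"az": 0,"tx": 0,"ty": 0,"tz": 0,"jaw": 0.1},
  {"ax": 0,"ay": 0,"az": 0,"tx": 0,"ty": 0,"tz": 0,"jaw": 0.1},
])

```text
clock: 11.35
tool_pos: [489.1, -2.3, 96.1]
tool_rot: [0.987, 0.158, -0.0, -0.0]
wrist_force: [-0.1, -0.5, -0.8]
gripper_width: 13.4
gripper_force: 39.5
```

```bash
python3 - <<'E'
from h import *
s=bot.state();print(s['clock'],s['tool_pos'],s['tool_rot'],s['gripper_width'],s['joints'].round(2) if hasattr(s['joints'],'round') else s['joints'])
R=cv2.Rodrigues(np.zeros(3))[0]
from scipy.spatial.transform import Rotation as Ro
R=Ro.from_quat(s['tool_rot']).as_matrix();print(np.degrees(np.arctan2(-R[1,0],-R[0,0])))
d=np.array([489.3,-2.0])-s['tool_pos'][:2];print('tool shift',R[:2,:2].T@d)
c=bot.camera_info('wrist');np.save('c4.npy',c,allow_pickle=True);im=bot.grab_frame('wrist');cv2.imwrite('pics/w5.png',im)
print(proj(c,s['tool_pos']),proj(c,(489.3,-2,41)))
p=s['tool_pos'];print('bar end, mid, other expected (z+19)',[proj(c,p+R@np.array([k,0,-19])).round(1) for k in(-18.5,0,18.5)])
E
```

```text
11.35 [489.07931428  -2.29239156  96.13626373] [ 9.87458639e-01  1.57877808e-01 -1.84574259e-04 -1.70451352e-05] 13.374466021052278 [ 0.16  0.36 -0.29  2.08  0.15  0.72 -1.48]
-161.83252267213078
tool shift [ 0.30085075 -0.20900677]
[310.40720732 260.32767676] [310.83854528 216.89194931]
bar end, mid, other expected (z+19) [array([310.2, 316.5]), array([310. , 282.4]), array([309.9, 245.2])]
```

View pics/w5.png

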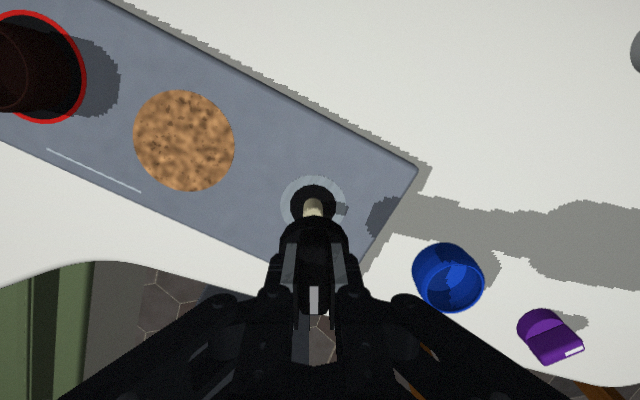

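The knob is held with its pointer line at (314,300), pointing back along the tool axis as wanted. The collar is at (313,204) under it. I'll lower it gently.

>>> drive_tool([
  {"ax": 0,"ay": 0,"az": 0,"tx": 0.03,"ty": -0.02,"tz": 2,"jaw": 0.1},
  {"ax": 0,"ay": 0,"az": 0,"tx": 0,"ty": 0,"tz": 1.3,"jaw": 0.1},
  {"ax": 0,"ay": 0,"az": 0,"tx": 0,"ty": 0,"tz": 0.3,"jaw": 0.1},
  {"ax": 0,"ay": 0,"az": 0,"tx": 0,"ty": 0,"tz": 0.3,"jaw": 0.1},
  {"ax": 0,"ay": 0,"az": 0,"tx": 0,"ty": 0,"tz": 0,"jaw": 0.1},
])

```text
clock: 12.02
tool_pos: [489.7, -2.0, 57.5]
tool_rot: [0.988, 0.157, 0.0, 0.0]
wrist_force: [-0.7, -0.4, -0.3]
gripper_width: 13.3
gripper_force: 39.5
```

>>> drive_tool([
  {"ax": 0,"ay": 0,"az": 0,"tx": 0,"ty": 0,"tz": 0.2,"jaw": 0.1},
  {"ax": 0,"ay": 0,"az": 0,"tx": 0,"ty": 0,"tz": 0.2,"jaw": 0.1},
  {"ax": 0,"ay": 0,"az": 0,"tx": 0,"ty": 0,"tz": 0,"jaw": 0.1},
])

```text
clock: 12.4
tool_pos: [489.5, -2.0, 53.3]
tool_rot: [0.988, 0.157, -0.0, 0.0]
wrist_force: [0.0, 0.6, 0.6]
gripper_width: 13.0
gripper_force: 39.5
```

There's no force 4 mm below the spindle top, so the knob is going onto the spindle. I'll continue down.

>>> drive_tool([
  {"ax": 0,"ay": 0,"az": 0,"tx": 0,"ty": 0,"tz": 0.2,"jaw": 0.1},
  {"ax": 0,"ay": 0,"az": 0,"tx": 0,"ty": 0,"tz": 0.2,"jaw": 0.1},
  {"ax": 0,"ay": 0,"az": 0,"tx": 0,"ty": 0,"tz": 0.2,"jaw": 0.1},
  {"ax": 0,"ay": 0,"az": 0,"tx": 0,"ty": 0,"tz": 0,"jaw": 0.1},
  {"ax": 0,"ay": 0,"az": 0,"tx": 0,"ty": 0,"tz": 0,"jaw": 0.1},
])

```text
clock: 13.02
tool_pos: [489.6, -2.0, 47.3]
tool_rot: [0.988, 0.157, 0.0, 0.0]
wrist_force: [-0.9, -0.4, -1.3]
gripper_width: 13.1
gripper_force: 39.5
```

>>> drive_tool([
  {"ax": 0,"ay": 0,"az": 0,"tx": 0,"ty": 0,"tz": 0.2,"jaw": 0.1},
  {"ax": 0,"ay": 0,"az": 0,"tx": 0,"ty": 0,"tz": 0.2,"jaw": 0.1},
  {"ax": 0,"ay": 0,"az": 0,"tx": 0,"ty": 0,"tz": 0,"jaw": 0.1},
  {"ax": 0,"ay": 0,"az": 0,"tx": 0,"ty": 0,"tz": 0,"jaw": 0.1},
], newtons=60)

```text
clock: 13.52
tool_pos: [489.8, -2.0, 43.6]
tool_rot: [0.988, 0.157, 0.0, 0.0]
wrist_force: [-0.2, -0.1, 4.7]
gripper_width: 12.3
gripper_force: 64.9
```

>>> drive_tool([
  {"ax": 0,"ay": 0,"az": 0,"tx": 0,"ty": 0,"tz": 0.15,"jaw": 0.1},
  {"ax": 0,"ay": 0,"az": 0,"tx": 0,"ty": 0,"tz": 0.1,"jaw": 0.1},
  {"ax": 0,"ay": 0,"az": 0,"tx": 0,"ty": 0,"tz": 0,"jaw": 0.1},
  {"ax": 0,"ay": 0,"az": 0,"tx": 0,"ty": 0,"tz": 0,"jaw": 0.1},
  {"ax": 0,"ay": 0,"az": 0,"tx": 0,"ty": 0,"tz": 0,"jaw": 0.1},
])

```text
clock: 14.15
tool_pos: [489.8, -2.0, 41.2]
tool_rot: [0.988, 0.157, 0.0, 0.0]
wrist_force: [-1.2, -0.9, 7.3]
gripper_width: 12.6
gripper_force: 65.3
```

>>> drive_tool([
  {"ax": 0,"ay": 0,"az": 0,"tx": 0,"ty": 0,"tz": 0.1,"jaw": 0.1},
  {"ax": 0,"ay": 0,"az": 0,"tx": 0,"ty": 0,"tz": 0,"jaw": 0.1},
  {"ax": 0,"ay": 0,"az": 0,"tx": 0,"ty": 0,"tz": 0,"jaw": 0.1},
  {"ax": 0,"ay": 0,"az": 0,"tx": 0,"ty": 0,"tz": 0,"jaw": 0.1},
])

```text
clock: 14.65
tool_pos: [489.8, -2.0, 40.5]
tool_rot: [0.988, 0.157, 0.0, 0.0]
wrist_force: [-2.6, 0.1, 8.8]
gripper_width: 12.5
gripper_force: 66.1
```

```bash
python3 - <<'E'
from h import *
s=bot.state();print(s['clock'],s['tool_pos'],s['wrist_force'],s['gripper_force'],s['gripper_width'])
t0=cv2.imread('pics/top1.png').astype(int);t=bot.grab_frame('top');cv2.imwrite('pics/top2.png',t)
# red rim visible all round pot in top view?
c=bot.camera_info('top');m=((t[...,2].astype(int)-t[...,1])>60).astype(np.uint8);m[:195]=0;m[235:]=0;m[:,:222]=0;m[:,:262][:,0:0]=0;m[:,262:]=0
ys,xs=np.nonzero(m);print(len(xs),xs.min(),xs.max(),ys.min(),ys.max(),proj(c,(522.6,198.8,20)))
E
```

```text
14.65 [489.82656377  -2.00648517  40.47984822] [-2.57892376  0.13174029  8.83994536] 66.0610020160675 12.536895346806933
11 229 235 208 225 [241.41176377 214.21983364]
```

The spring is pressed with 8.8 N, close to the stop, and the earlier crop shows the pot inside the red rim. I'll hand in.

```bash
python3 -c "
from plant import bot
print(bot.close_job())"
```

```text
the job is handed in; nothing more can be done
None
```

I handed in the job at about 14.7 s: the small pot stands on the heat disc, and the knob is on the spindle, still gripped and pressed in at 8.8 N (the stop is at about 9 N); no verdict came back.

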